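# Put the painting things back in their sample trays

### The job

Clear up the painting table: put the two loose paint tubes, the two loose jars and the loose brush away in the three wooden trays, each kind in the tray that has one of the same kind fixed at its back as a sample. Tubes and brush must end lying flat on the tray floor and jars standing upright on it, wholly inside the walls and not on top of one another; never let a jar tip over.

Things in the scene. Friction and masses are not known exactly. Their poses are not given: they have to be found in the camera images.
- tube_a_mid (a point): Paint tube of bare aluminium with a white cap, lying flat. 96 mm long, 30 mm wide (33 at the crimped tail), 24 mm high. The point is in the middle of its thick, parallel-sided part (44 mm long along x, 30 mm across y), half-way up (12 mm above its underside). x runs along the tube to the cap (cap end at +43 mm, tail end at -53 mm), z up. About 60 g.
- tube_b_mid (a point): The other tube, the same: Paint tube of bare aluminium with a white cap, lying flat. 96 mm long, 30 mm wide (33 at the crimped tail), 24 mm high. The point is in the middle of its thick, parallel-sided part (44 mm long along x, 30 mm across y), half-way up (12 mm above its underside). x runs along the tube to the cap (cap end at +43 mm, tail end at -53 mm), z up. About 60 g.
- jar_a_mid (a point): Small amber glass jar with a flat metal lid, standing. 44 mm across, 52 mm tall (straight side from 3 to 36 mm up, then lid of 41 mm). The point is on its axis half-way up, 26 mm above its underside; z is its axis, up. About 100 g.
- jar_b_mid (a point): The other jar, the same: Small amber glass jar with a flat metal lid, standing. 44 mm across, 52 mm tall (straight side from 3 to 36 mm up, then lid of 41 mm). The point is on its axis half-way up, 26 mm above its underside; z is its axis, up. About 100 g.
- brush_mid (a point): Stubby flat paint brush with a wooden handle, lying flat: 116 mm long, 16 mm high. The point is in the middle of its length, on the handle, half-way up (8 mm above its underside). x runs along the brush to the bristles; handle 18 mm across y from -58 to +14 mm, then a steel ferrule 27 mm wide and stiff bristles to +58 mm; z up. About 35 g.
- tube_tray: Open plywood tray fixed to the table, 190 x 190 mm outside, 22 mm high, walls and floor 5 mm thick (inside 180 x 180 mm, floor 5 mm above the table). The three trays differ only in their sample; this one has a paint tube, fixed inside along the back wall, across the tray. Origin: centre of its underside, on the table; x points to the back wall, y to its left, z up. The sample takes up the strip beyond x = +50 mm; free floor: x from -90 to +50 mm, y from -90 to +90 mm.
- jar_tray: Open plywood tray fixed to the table, 190 x 190 mm outside, 22 mm high, walls and floor 5 mm thick (inside 180 x 180 mm, floor 5 mm above the table). The three trays differ only in their sample; this one has a jar, fixed inside against the middle of the back wall. Origin: centre of its underside, on the table; x points to the back wall, y to its left, z up. The sample takes up the strip beyond x = +44 mm; free floor: x from -90 to +44 mm, y from -90 to +90 mm.
- brush_tray: Open plywood tray fixed to the table, 190 x 190 mm outside, 22 mm high, walls and floor 5 mm thick (inside 180 x 180 mm, floor 5 mm above the table). The three trays differ only in their sample; this one has a brush, fixed inside along the back wall, across the tray. Origin: centre of its underside, on the table; x points to the back wall, y to its left, z up. The sample takes up the strip beyond x = +58 mm; free floor: x from -90 to +58 mm, y from -90 to +90 mm.
Things that resemble listed ones, but are neither listed nor needed, are in the scene too. Leave any green or purple look-alike of the part that bears jar_b_mid alone.

How it is judged:
By the outcome, as a careful person would: the job done as asked, in the order asked, and still so for the second after the job is handed in, with the robot touching nothing.
It also fails if it takes over 120 s, if anything falls off the work surface, if the arm or the gripper's body presses on something with over 40 N, if the wrist force passes 120 N, or if a joint passes its speed limit or range.

### The arm

A 6-joint arm with a two-finger parallel gripper is mounted at the origin on the work surface. World frame = base frame: x ahead of the robot, y to its left, z up, the work surface at z = 0. Lengths are in m, angles in degrees, forces in N, time in s.
With the tool pointing down it reaches from about 0.4 to 0.825 m from the base axis. Payload 7 kg.
Tool frame: the origin (TCP) lies on the centre line of the jaws, within the pads' length; the fingertips stand 8 mm ahead of it and the grasp point (between the pads) lies 11 mm behind it; z points along the fingers, y is the line along which they close (so a half turn about z gives the same grasp; the last joint's range is limited). The gripper opens to 88 mm and grips with 3 to 60 N. Pads are 19 mm wide; open, the fingers measure 130 mm over their backs; the gripper's body (78 mm by 193 mm) begins 47 mm behind the grasp point.
Start: joints at [84.231, 20.546, 0.682, 0, -70.136, -16.507], TCP at [0.256, 0.625, 0.195] pointing down, gripper open.
Joint ranges: [-176.03, 176.03], [-82.01, 121.73], [-58.28, 71.71], [-173.87, 95.51], [-174.79, -0.11], [-173.66, 173.66]. Speed limits (degrees/s): [136.94, 136.94, 172.46, 180, 180, 180].

### API

Orientations are given as [roll, pitch, yaw] about the fixed x, y, z axes, in that order (R = Rz(yaw) Ry(pitch) Rx(roll)).
In Python, from plant import telemetry, viewer, close_job, models gives the robot as it stands.
- The arm moves only by the shell command python3 -m handwheel 'ROWS' [FORCE]. ROWS is JSON, a list of rows, each an object with "grip": the closure, from -1 (fully open) to 1 (shut); "travel": the shift along the tool's x, y, z as a fraction of full scale, a list of three; "spin": the turn about the tool's z as a fraction of full scale. A call has 1 to 8 rows; each row shifts and turns the commanded pose from where the row before left it, along the tool's axes as they then stand; what a row does not reach is not made up. Full scale, the value 1, is 0.025 m for a shift and 5 degrees for a turn. A row lasts 1/8 s, in which the tool goes at most 62.5 mm and 10.7 degrees, less where a joint would pass 70% of its speed; a pose out of reach is approached as far as the arm can. A call with a number of a shift or a turn outside -1 to 1 is refused whole. A call with a gripper value outside its range is refused whole. The fingers move at their own pace and stop on an object; FORCE is the grip in N (left out, the last holds). Time passes only in rows, so rows that do not move let the fingers close. It gives the time, the measured TCP pose, the force, the opening and the grip force at its end, in the units of the state.
- telemetry.get_state(): the state, without advancing time (a new reading comes with each control period).
- viewer.capture(name): name is "side" or "top" or "wrist"; returns the picture (480x640x3 uint8, red, green, blue); there is no depth.
- viewer.calibration(name): a dict with "fx", "fy", "cx", "cy" (pixels), "k1" (the pictures are not rectified: a ray, as slopes to the right and down, at radius r is drawn at 1 + k1 r^2 times it, then the intrinsics apply), "T" (4x4, takes a point from camera to world coordinates); the wrist camera has in their place "T_tool_cam" (4x4, takes a point from camera to tool coordinates, whose origin is the TCP and whose axes are the flange's). Camera axes: x right, y down, z forward; pixel columns grow to the right and rows downward; lengths in m; the calibration is good to about 2 mm. A picture is of the moment at which its call begins: read the wrist's pose just before it. calibration takes no time and is no camera call.
- close_job(): hands the job in; it is judged then, once.
Trained networks look in the newest picture that a camera, given by its name, has taken for a name from the list of things; names that differ only in an ending like _2 or _b are one class to them, and where a whole thing is asked for, a point or a joint stands for the part that bears it (a point fixed in the world has none). Each returns a list of dicts, best first, with "p" (0 to 1); they miss things now and then, are a little off and sometimes report something else, mostly with a low value. They report only what shows in the picture. A call takes as long as a camera call. They do not tell look-alikes from the thing itself.
- models.find_in(camera, thing): "position" ([column, row] in pixels, amid what is visible of it).
The state is a dict: "time_s": time; "joints": joint angles; "qd": joint speeds; "joint_torque": joint torques, N m; "tcp_pos": TCP position; "eef_rot": TCP orientation; "contact_force": force on the tool from outside, world axes, zero at the start; "moment": the same for the moment, N m; "gripper_width": finger opening in m; "gripper_force": force on a finger pad.
Only numpy, scipy, OpenCV 4.12 (cv2) and the standard library are available. Lean on these libraries where they do the work, as an engineer would, in place of code of your own. Each camera call takes 0.05 s, during which the arm holds its last target. There are 200 camera calls.

## Working session

There is one attempt and no reset: what is moved stays moved. The work goes in short steps, Python scripts to look and compute and a shell command to move; the robot and the scene stay as the last step left them, time stands still between calls to the robot, and variables do not carry over. Pictures are saved under pics/ and viewed, at most 17 in all, crops included, and the job is handed in when it is done.

```bash
ls; mkdir -p pics
cat > h.py <<'E'
import numpy as np, cv2
from plant import telemetry, viewer, models
from scipy.spatial.transform import Rotation as R
def tool():
    s=telemetry.get_state(); T=np.eye(4); T[:3,:3]=R.from_euler('xyz',s['eef_rot'],degrees=True).as_matrix(); T[:3,3]=s['tcp_pos']; return T
def cam(n):
    c=viewer.calibration(n); T=np.array(c['T']) if 'T' in c else tool()@np.array(c['T_tool_cam']); return c,T
def px2w(n,px,z,ct=None):
    c,T=ct or cam(n)
    K=np.array([[c['fx'],0,c['cx']],[0,c['fy'],c['cy']],[0,0,1.]])
    u=cv2.undistortPoints(np.array([[px]],float),K,np.array([c['k1'],0,0,0.]))[0,0]
    d=T[:3,:3]@np.array([u[0],u[1],1]); o=T[:3,3]; return o+d*(z-o[2])/d[2]
def w2px(n,p,ct=None):
    c,T=ct or cam(n)
    K=np.array([[c['fx'],0,c['cx']],[0,c['fy'],c['cy']],[0,0,1.]])
    q=np.linalg.inv(T)@np.append(p,1); return cv2.projectPoints(q[None,:3],np.zeros(3),np.zeros(3),K,np.array([c['k1'],0,0,0.]))[0][0,0]
E
python3 - <<'E'
from h import *
np.set_printoptions(precision=4,suppress=True)
print(telemetry.get_state())
for n in ('top','side','wrist'):
    ct=cam(n); im=viewer.capture(n); cv2.imwrite(f'pics/{n}0.png',im[:,:,::-1])
    print(n,ct[1][:3,3], ct[1][:3,2])
    for t,z in (('tube_a_mid',.012),('jar_a_mid',.026),('brush_mid',.008),('tube_tray',.01),('jar_tray',.01),('brush_tray',.01)):
        for r in models.find_in(n,t): print(t,round(r['p'],2),np.round(r['position']),px2w(n,r['position'],z,ct))
E
```

```text
pics
{'time_s': 0.0, 'joints': array([ 84.233 ,  20.5903,   0.6361,  -0.0201, -70.1388, -16.5073]), 'qd': array([ 0.0058, -0.1053,  0.0115,  0.0395,  0.0403, -0.0244]), 'joint_torque': array([ -0.0021, -58.2718,  29.3066,   6.9975,   0.0071,  -0.0002]), 'tcp_pos': array([0.2557, 0.6241, 0.1939]), 'eef_rot': array([179.9054,  -0.0083, -22.2811]), 'contact_force': array([ 0.7642, -0.5787, -0.4432]), 'moment': array([-0.0255,  0.0494,  0.0152]), 'gripper_force': 0.0, 'gripper_width': 0.08794185181970696}
top [0.3623 0.0075 1.048 ] [ 0.0972  0.0095 -0.9952]
tube_a_mid 0.61 [255. 270.] [0.4078 0.1574 0.012 ]
jar_a_mid 0.74 [165. 256.] [0.4355 0.3461 0.026 ]
brush_mid 0.68 [495. 268.] [ 0.4145 -0.349   0.008 ]
tube_tray 0.85 [451. 170.] [ 0.624  -0.2593  0.01  ]
tube_tray 0.43 [492. 269.] [ 0.4117 -0.3413  0.01  ]
jar_tray 0.62 [200. 164.] [0.6364 0.2819 0.01  ]
brush_tray 0.77 [332. 163.] [ 0.6385 -0.0036  0.01  ]
side [ 0.2    -0.6471  0.5162] [ 0.318   0.7689 -0.5546]
tube_a_mid 0.96 [267. 218.] [0.4125 0.1646 0.012 ]
jar_a_mid 0.58 [258. 176.] [0.4414 0.3249 0.026 ]
brush_mid 0.6 [389. 424.] [ 0.4109 -0.3457  0.008 ]
tube_tray 0.68 [492. 335.] [ 0.6225 -0.2727  0.01  ]
jar_tray 0.91 [349. 180.] [0.6378 0.2587 0.01  ]
jar_tray 0.23 [392. 428.] [ 0.4107 -0.3526  0.01  ]
brush_tray 0.72 [407. 240.] [ 0.6347 -0.0055  0.01  ]
brush_tray 0.47 [392. 424.] [ 0.4139 -0.3479  0.01  ]
wrist [0.3304 0.5939 0.3851] [-0.2749  0.1131 -0.9548]
```

View pics/top0.png

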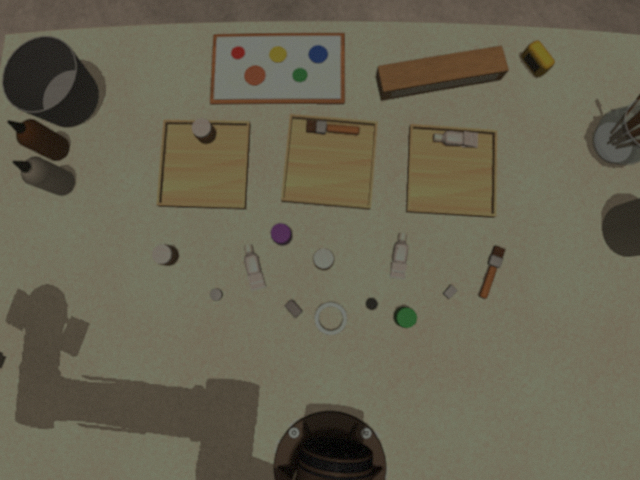

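View pics/side0.png

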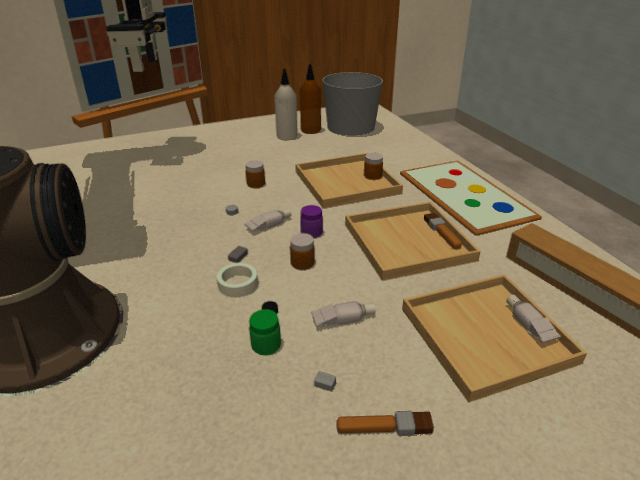

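Side and top agree. Jar a is at top (163,255), jar b (323,259), tubes (254,267) and (400,256), and the brush (492,272). The decoys are purple (281,233) and green (405,317). The trays from left to right are jar, brush and tube. Next I'll measure the geometry.

Run:
```python
from h import *
np.set_printoptions(precision=3,suppress=True)
# tray top outer corners in top view (BL, BR, FR, FL)
C={'jar':[(164,121),(250,122),(247,208),(158,206)],'brush':[(291,117),(376,123),(371,208),(283,203)],'tube':[(409,125),(496,130),(494,216),(406,211)]}
for k,v in C.items():
    p=np.array([px2w('top',q,.022)[:2] for q in v]); a=p[:2].mean(0)-p[2:].mean(0)
    print(k,p.mean(0),'yaw',np.degrees(np.arctan2(a[1],a[0])),np.linalg.norm(p-np.roll(p,1,0),axis=1))
S={'tube':[(408,308),(500,279),(579,352),(474,390)],'brush':[(346,209),(436,204),(475,238),(380,273)]}
for k,v in S.items():
    print(k,'side',[px2w('side',q,.022)[:2] for q in v])
for n,L in (('top',{'jarA lid':(161,254,.052),'jarB lid':(323,259,.052),'purp':(281,233,.052),'tA cap':(247,247,.012),'tA tail':(260,286,.005),'tB cap':(403,235,.012),'tB tail':(398,277,.005),'br tip':(499,247,.008),'br end':(485,297,.008)}),
 ('side',{'jarA lid':(255,166,.052),'jarB lid':(302,241,.052),'tA cap':(290,212,.012),'tA tail':(249,226,.005),'tB cap':(373,311,.012),'tB tail':(314,318,.005),'br tip':(432,421,.008),'br end':(338,425,.008)})):
    for k,(a,b,z) in L.items(): print(n,k,px2w(n,(a,b),z))
```

```text
jar [0.634 0.27 ] yaw -0.8141434943821004 [0.188 0.19  0.188 0.192]
brush [0.637 0.001] yaw -4.058881127601162 [0.189 0.183 0.185 0.185]
tube [ 0.622 -0.258] yaw -3.375468004799241 [0.188 0.19  0.189 0.188]
tube side [array([ 0.53 , -0.184]), array([ 0.708, -0.181]), array([ 0.704, -0.356]), array([ 0.528, -0.352])]
brush side [array([0.567, 0.123]), array([0.749, 0.072]), array([ 0.745, -0.064]), array([ 0.531, -0.091])]
top jarA lid [0.438 0.346 0.052]
top jarB lid [0.43  0.015 0.052]
top purp [0.482 0.1   0.052]
top tA cap [0.457 0.175 0.012]
top tA tail [0.375 0.147 0.005]
top tB cap [ 0.483 -0.153  0.012]
top tB tail [ 0.395 -0.142  0.005]
top br tip [ 0.459 -0.36   0.008]
top br end [ 0.353 -0.327  0.008]
side jarA lid [0.436 0.327 0.052]
side jarB lid [0.429 0.005 0.052]
side tA cap [0.463 0.171 0.012]
side tA tail [0.374 0.161 0.005]
side tB cap [ 0.483 -0.16   0.012]
side tB tail [ 0.397 -0.134  0.005]
side br tip [ 0.461 -0.362  0.008]
side br end [ 0.353 -0.323  0.008]
```

```bash
python3 -m handwheel '[{"grip":-1,"travel":[0,0,0],"spin":-0.9},{"grip":-1,"travel":[0,0,0],"spin":-0.9},{"grip":-1,"travel":[0,0,0],"spin":-0.9},{"grip":-1,"travel":[0,0,0],"spin":-0.9},{"grip":-1,"travel":[0,0,0],"spin":-0.85}]' 20
python3 -m handwheel '[{"grip":-1,"travel":[0.7,1,0],"spin":0},{"grip":-1,"travel":[0.7,1,0],"spin":0},{"grip":-1,"travel":[0.7,1,0],"spin":0},{"grip":-1,"travel":[0.7,1,0],"spin":0},{"grip":-1,"travel":[0.7,1,0],"spin":0},{"grip":-1,"travel":[0.7,1,0],"spin":0},{"grip":-1,"travel":[0.7,1,0],"spin":0},{"grip":-1,"travel":[0.7,1,0],"spin":0}]'
python3 -c "
from h import *
print(telemetry.get_state()['joints'],viewer.calibration('wrist'))"
```

```text
time_s: 1.68
tcp_pos: [0.2559, 0.6246, 0.1948]
eef_rot: [-180.0, -0.0, 0.1]
contact_force: [-0.3, -0.5, -0.5]
gripper_width: 0.0877
gripper_force: 0.0
time_s: 2.68
tcp_pos: [0.3968, 0.4226, 0.1951]
eef_rot: [-180.0, -0.0, -0.1]
contact_force: [-1.0, -1.1, -0.7]
gripper_width: 0.0879
gripper_force: 0.0
[ 6.61199974e+01  1.15958364e+01 -1.16813294e+01  2.54385162e-03
 -6.66887179e+01  2.38079734e+01] {'fx': 403.00403007974563, 'fy': 403.00403007974563, 'cx': 326.2381785567763, 'cy': 242.58270716470005, 'k1': -0.07198520401275206, 'T_tool_cam': array([[ 5.67981134e-04, -9.54871628e-01, -2.97018268e-01,
         8.05243097e-02],
       [ 9.99999721e-01,  6.86435017e-04, -2.94515040e-04,
         5.64474175e-05],
       [ 4.85107795e-04, -2.97018017e-01,  9.54871752e-01,
        -1.90296153e-01],
       [ 0.00000000e+00,  0.00000000e+00,  0.00000000e+00,
         1.00000000e+00]])}
```

```bash
python3 -m handwheel '[{"grip":-1,"travel":[0.4,0.85,0],"spin":0},{"grip":-1,"travel":[0.4,0.85,0],"spin":0},{"grip":-1,"travel":[0.4,0.85,0],"spin":0},{"grip":-1,"travel":[0.4,0.85,0],"spin":0},{"grip":-1,"travel":[0,0,0],"spin":0}]'
python3 - <<'E'
from h import *
ct=cam('wrist'); im=viewer.capture('wrist'); cv2.imwrite('pics/w1.png',im[:,:,::-1]); np.save('ct1.npy',ct[1])
print(tool()[:3,3])
for t,z in (('tube_a_mid',.012),('jar_a_mid',.026)):
    for r in models.find_in('wrist',t): print(t,round(r['p'],2),np.round(r['position']),px2w('wrist',r['position'],z,ct))
E
```

```text
time_s: 3.3
tcp_pos: [0.4364, 0.3379, 0.1949]
eef_rot: [-180.0, -0.0, -0.1]
contact_force: [-0.7, 0.4, 1.0]
gripper_width: 0.0879
gripper_force: 0.0
[0.43621355 0.33868363 0.19487074]
tube_a_mid 0.7 [507. 231.] [0.41226133 0.1612553  0.012     ]
jar_a_mid 0.98 [316. 210.] [0.43584673 0.34765675 0.026     ]
```

View pics/w1.png

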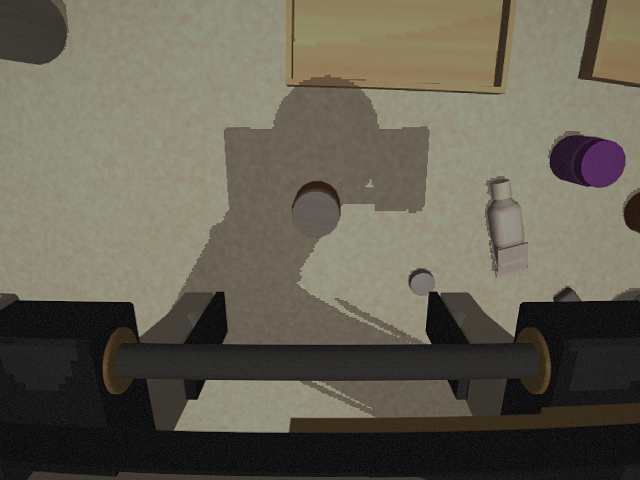

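The jar lid is centred at (316,213). Tube a runs from its cap at (501,180) to its tail at (513,273). The jar tray's front corners are at (287,86) and (506,93).

Run:
```python
from h import *
np.set_printoptions(precision=4,suppress=True)
ct=(viewer.calibration('wrist'),np.load('ct1.npy'))
for k,p,z in (('lid',(316,213),.052),('cap',(501,180),.012),('tail',(513,273),.004),('FL',(288,85),.022),('FR',(505,92),.022),('FLi',(293,81),.022)): print(k,px2w('wrist',p,z,ct))
print(tool()[:3,3])
```

```text
lid [0.4395 0.3466 0.052 ]
cap [0.4622 0.1738 0.012 ]
tail [0.3653 0.1454 0.004 ]
FL [0.5444 0.3703 0.022 ]
FR [0.5402 0.1832 0.022 ]
FLi [0.5476 0.366  0.022 ]
[0.4359 0.3396 0.1948]
```

```bash
python3 -m handwheel '[{"grip":-1,"travel":[0.12,-0.3,0.8],"spin":0},{"grip":-1,"travel":[0,0,1],"spin":0},{"grip":-1,"travel":[0,0,1],"spin":0},{"grip":-1,"travel":[0,0,1],"spin":0},{"grip":-1,"travel":[0,0,1],"spin":0},{"grip":-1,"travel":[0,0,1],"spin":0},{"grip":-1,"travel":[0,0,0.8],"spin":0},{"grip":-1,"travel":[0,0,0.4],"spin":0}]' 15
python3 -m handwheel '[{"grip":1,"travel":[0,0,0],"spin":0},{"grip":1,"travel":[0,0,0],"spin":0},{"grip":1,"travel":[0,0,0],"spin":0},{"grip":1,"travel":[0,0,0],"spin":0}]' 15
```

```text
time_s: 4.45
tcp_pos: [0.4382, 0.3471, 0.0185]
eef_rot: [179.9, 0.1, 0.0]
contact_force: [0.4, -0.2, 0.0]
gripper_width: 0.0873
gripper_force: 0.0
time_s: 4.95
tcp_pos: [0.439, 0.3473, 0.0204]
eef_rot: [-179.9, -0.0, -0.0]
contact_force: [-0.6, 0.4, -0.0]
gripper_width: 0.0536
gripper_force: 0.0
```

```bash
python3 -m handwheel '[{"grip":1,"travel":[0,0,0],"spin":0},{"grip":1,"travel":[0,0,0],"spin":0},{"grip":1,"travel":[0,0,0],"spin":0},{"grip":1,"travel":[0,0,-0.5],"spin":0},{"grip":1,"travel":[0,0,-1],"spin":0},{"grip":1,"travel":[0,0,-1],"spin":0},{"grip":1,"travel":[0,0,-0.5],"spin":0}]' 15
```

```text
time_s: 5.82
tcp_pos: [0.4392, 0.3478, 0.0964]
eef_rot: [-179.9, -0.1, -0.0]
contact_force: [0.5, -0.1, -0.7]
gripper_width: 0.0005
gripper_force: 0.0
```

Run:
```python
from h import *
for n in ('side','wrist'):
    ct=cam(n); im=viewer.capture(n); cv2.imwrite(f'pics/{n}2.png',im[:,:,::-1])
    for r in models.find_in(n,'jar_a_mid'): print(n,round(r['p'],2),np.round(r['position']),px2w(n,r['position'],.026,ct))
a=cv2.imread('pics/side2.png')[100:280,140:440]; cv2.imwrite('pics/s2c.png',cv2.resize(a,None,fx=2,fy=2))
```

```text
side 0.84 [255. 177.] [0.43401539 0.32360498 0.026     ]
wrist 0.83 [330. 247.] [0.43602748 0.34556082 0.026     ]
```

View pics/s2c.png

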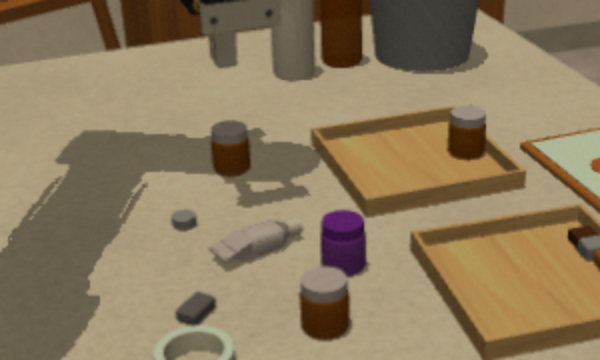

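View pics/wrist2.png

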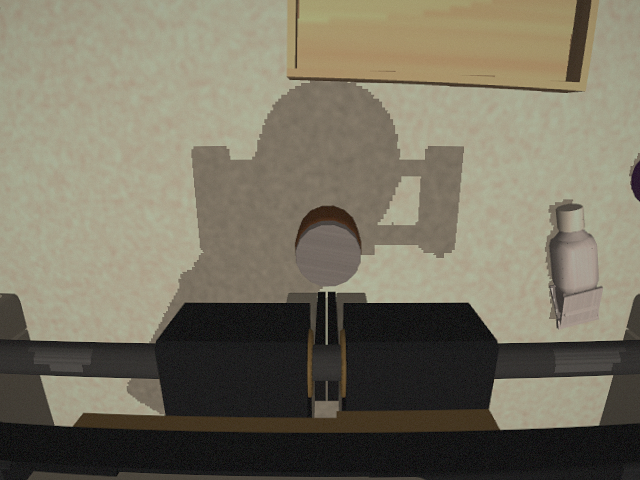

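```bash
python3 - <<'E'
from h import *
T=tool(); print(T[:3,3])
for d in (.008,-.05): print('side',w2px('side',(T@[0,0,d,1])[:3]),'wrist',w2px('wrist',(T@[0,0,d,1])[:3]), w2px('top',(T@[0,0,d,1])[:3]))
print('start',w2px('side',(.2557,.6241,.186)), w2px('side',(.439,.347,.052)), w2px('side',(.439,.347,.0)))
E
python3 -c "
import cv2
a=cv2.imread('pics/side2.png')[0:200,140:400]; cv2.imwrite('pics/s2d.png',cv2.resize(a,None,fx=3,fy=3))"
```

```text
[0.43842768 0.34685969 0.09421924]
side [252.53079121 148.3404556 ] wrist [326.2264562  276.56601778] [155.07711321 252.35989573]
side [250.5377007  123.42142549] wrist [326.15093435 332.16149637] [144.54221739 249.82460497]
start [148.23137271  81.17835712] [253.90230104 162.33723562] [255.57492772 182.8428266 ]
```

View pics/s2d.png

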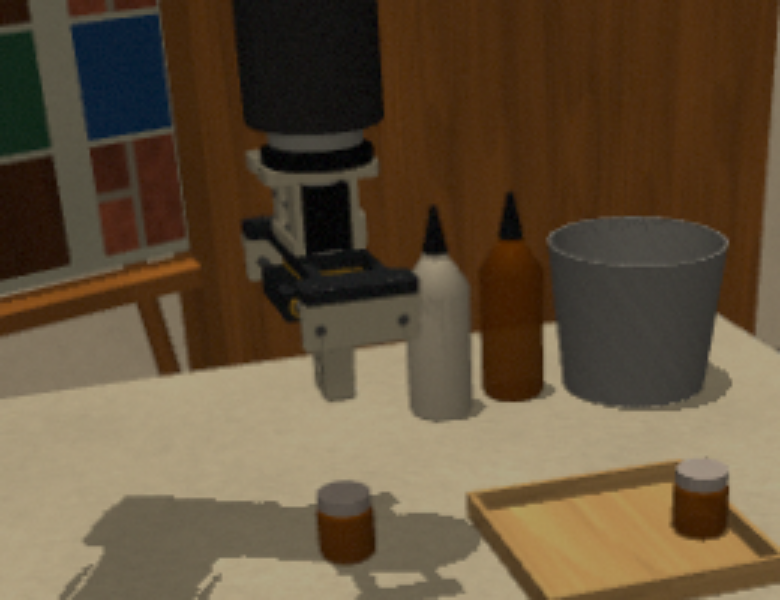

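The wrist view (fingertips at columns 225 and 427, row 292) and the side view (tip at row 133, not 148) agree. The real fingertips are about 29 mm behind the reported TCP, not 8 mm ahead of it. My jaws therefore closed just above the lid, and the jar is untouched at (0.438, 0.346). I'll go 37 mm deeper, carefully.

```bash
python3 -m handwheel '[{"grip":-1,"travel":[0,0,0],"spin":0},{"grip":-1,"travel":[0,0,0],"spin":0},{"grip":-1,"travel":[0,0,0],"spin":0},{"grip":-1,"travel":[0,0,0],"spin":0},{"grip":-1,"travel":[0,0,0],"spin":0},{"grip":-1,"travel":[0,0,1],"spin":0},{"grip":-1,"travel":[0,0,1],"spin":0},{"grip":-1,"travel":[0,0,0.9],"spin":0}]' 15
python3 -m handwheel '[{"grip":-1,"travel":[0,0,0.5],"spin":0},{"grip":-1,"travel":[0,0,0.5],"spin":0},{"grip":-1,"travel":[0,0,0.3],"spin":0},{"grip":-1,"travel":[0,0,0.3],"spin":0},{"grip":-1,"travel":[0,0,0],"spin":0}]'
```

```text
time_s: 7.02
tcp_pos: [0.4387, 0.347, 0.0216]
eef_rot: [-180.0, -0.0, -0.0]
contact_force: [0.5, 0.4, -0.0]
gripper_width: 0.0747
gripper_force: 0.0
time_s: 7.65
tcp_pos: [0.4386, 0.3468, -0.0181]
eef_rot: [180.0, 0.0, -0.0]
contact_force: [-0.0, 0.2, 0.2]
gripper_width: 0.0876
gripper_force: 0.0
```

Reported z is −0.018 with no contact, which confirms the offset. Now I'll close the jaws.

```bash
python3 -m handwheel '[{"grip":1,"travel":[0,0,0],"spin":0},{"grip":1,"travel":[0,0,0],"spin":0},{"grip":1,"travel":[0,0,0],"spin":0},{"grip":1,"travel":[0,0,0],"spin":0},{"grip":1,"travel":[0,0,0],"spin":0},{"grip":1,"travel":[0,0,0],"spin":0}]' 15
```

```text
time_s: 8.4
tcp_pos: [0.4388, 0.347, -0.0177]
eef_rot: [-180.0, -0.0, -0.0]
contact_force: [-0.2, -0.1, 1.3]
gripper_width: 0.0431
gripper_force: 15.0
```

```bash
python3 -m handwheel '[{"grip":1,"travel":[0,0,-0.5],"spin":0},{"grip":1,"travel":[0,0,-1],"spin":0},{"grip":1,"travel":[0,0,-1],"spin":0},{"grip":1,"travel":[0,0,-0.5],"spin":0},{"grip":1,"travel":[0.3,0.1,0],"spin":0},{"grip":1,"travel":[0.6,0.2,0],"spin":0},{"grip":1,"travel":[0.9,0.25,0],"spin":0},{"grip":1,"travel":[0.9,0.25,0],"spin":0}]' 15
python3 -m handwheel '[{"grip":1,"travel":[1,0.3,0],"spin":0},{"grip":1,"travel":[1,0.3,0],"spin":0},{"grip":1,"travel":[1,0.3,0],"spin":0},{"grip":1,"travel":[1,0.3,0],"spin":0},{"grip":1,"travel":[0.8,0.1,0],"spin":0},{"grip":1,"travel":[0.4,0.05,0],"spin":0},{"grip":1,"travel":[0,0,0],"spin":0}]'
python3 - <<'E'
from h import *
print(tool()[:3,3]); ct=cam('wrist'); im=viewer.capture('wrist'); cv2.imwrite('pics/w3.png',im[:,:,::-1]); np.save('ct3.npy',ct[1])
E
```

```text
time_s: 9.4
tcp_pos: [0.5073, 0.3259, 0.0559]
eef_rot: [179.9, 0.1, -0.0]
contact_force: [-0.2, -0.6, -0.7]
gripper_width: 0.0436
gripper_force: 15.0
time_s: 10.28
tcp_pos: [0.6365, 0.2923, 0.0559]
eef_rot: [179.9, 0.1, -0.1]
contact_force: [-0.4, 0.2, -1.1]
gripper_width: 0.0431
gripper_force: 15.0
[0.63646031 0.29227812 0.05590846]
```

View pics/w3.png

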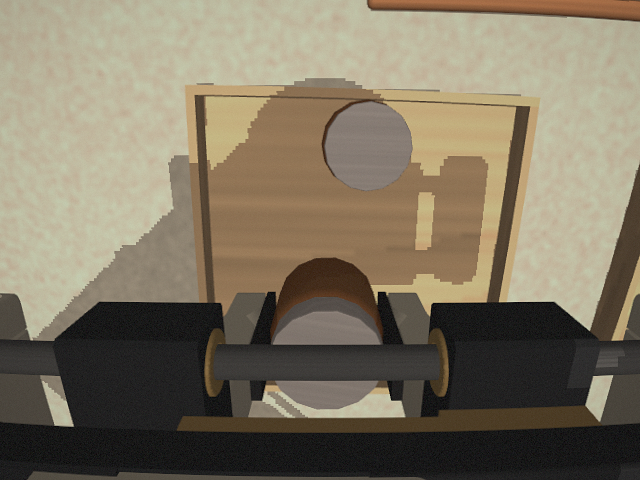

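The jar is held upright over the tray, with the sample lid at (368,145) and the back corners at (187,86) and (540,99). I'll lower it and open to about 58 mm.

```bash
python3 - <<'E'
from h import *
ct=(viewer.calibration('wrist'),np.load('ct3.npy'))
for p,z in (((187,86),.022),((540,99),.022),((368,145),.057)): print(px2w('wrist',p,z,ct))
E
python3 -m handwheel '[{"grip":1,"travel":[0,0,0.5],"spin":0},{"grip":1,"travel":[0,0,0.8],"spin":0},{"grip":1,"travel":[0,0,0.8],"spin":0},{"grip":1,"travel":[0,0,0.4],"spin":0},{"grip":1,"travel":[0,0,0.2],"spin":0},{"grip":1,"travel":[0,0,0],"spin":0}]'
```

```text
[0.73406527 0.36579979 0.022     ]
[0.72823363 0.17681709 0.022     ]
[0.70506601 0.27302304 0.057     ]
time_s: 11.08
tcp_pos: [0.6362, 0.2932, -0.0104]
eef_rot: [180.0, 0.0, -0.0]
contact_force: [-1.0, -0.2, -1.1]
gripper_width: 0.0435
gripper_force: 15.0
```

```bash
python3 -m handwheel '[{"grip":1,"travel":[0,0,0.07],"spin":0},{"grip":-0.3,"travel":[0,0,0],"spin":0},{"grip":-0.3,"travel":[0,0,0],"spin":0},{"grip":-0.3,"travel":[0,0,0],"spin":0},{"grip":-0.3,"travel":[0,0,-0.5],"spin":0},{"grip":-0.3,"travel":[0,0,-1],"spin":0},{"grip":-0.3,"travel":[0,0,-1],"spin":0},{"grip":-0.3,"travel":[0,0,-1],"spin":0}]'
python3 -m handwheel '[{"grip":-1,"travel":[0,0,-1],"spin":0},{"grip":-1,"travel":[-0.7,0.95,0],"spin":0},{"grip":-1,"travel":[-0.7,0.95,0],"spin":0},{"grip":-1,"travel":[-0.7,0.95,0],"spin":0},{"grip":-1,"travel":[-0.7,0.95,0],"spin":0},{"grip":-1,"travel":[-0.7,0.95,0],"spin":0},{"grip":-1,"travel":[-0.7,0.95,0],"spin":0},{"grip":-1,"travel":[-0.7,0.95,0],"spin":0}]'
python3 -m handwheel '[{"grip":-1,"travel":[-0.7,0.95,0],"spin":0},{"grip":-1,"travel":[-0.7,0.95,0],"spin":0},{"grip":-1,"travel":[-0.7,0.95,0],"spin":0},{"grip":-1,"travel":[-0.7,0.95,0],"spin":0},{"grip":-1,"travel":[-0.7,0.95,0],"spin":0},{"grip":-1,"travel":[0,0,0],"spin":0}]'
python3 - <<'E'
from h import *
print(tool()[:3,3]); ct=cam('wrist'); im=viewer.capture('wrist'); cv2.imwrite('pics/w4.png',im[:,:,::-1]); np.save('ct4.npy',ct[1])
for t,z in (('jar_a_mid',.026),('tube_a_mid',.012),('brush_tray',.01)):
  for r in models.find_in('wrist',t): print(t,round(r['p'],2),np.round(r['position']),px2w('wrist',r['position'],z,ct))
E
```

```text
time_s: 12.08
tcp_pos: [0.6364, 0.2933, 0.0774]
eef_rot: [-180.0, -0.0, -0.0]
contact_force: [0.3, -0.5, 0.2]
gripper_width: 0.0567
gripper_force: 0.0
time_s: 13.08
tcp_pos: [0.5134, 0.1264, 0.1016]
eef_rot: [-180.0, -0.1, -0.0]
contact_force: [-0.8, 0.0, 0.3]
gripper_width: 0.0873
gripper_force: 0.0
time_s: 13.82
tcp_pos: [0.4249, 0.0069, 0.1011]
eef_rot: [-180.0, -0.0, -0.1]
contact_force: [0.6, -0.1, -0.2]
gripper_width: 0.0871
gripper_force: 0.0
[0.4248824  0.00688075 0.10112261]
tube_a_mid 0.7 [117. 248.] [0.41437864 0.16272076 0.012     ]
brush_tray 0.9 [341.  25.] [ 0.56359943 -0.00287181  0.01      ]
```

View pics/w4.png

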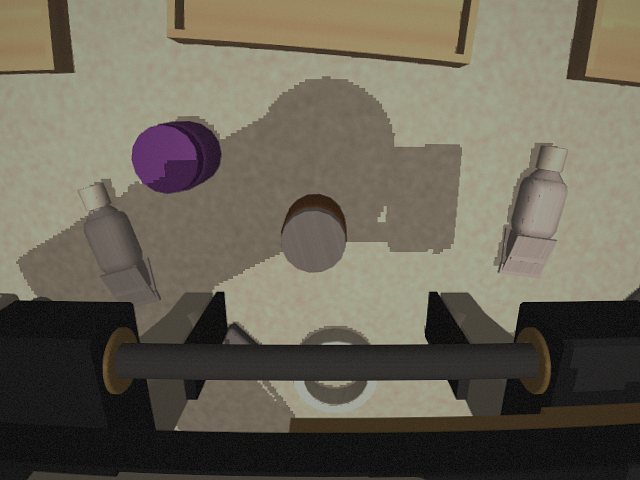

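Jar b's lid is at (313,240). Tube a runs cap (92,184) to tail (132,300), and tube b cap (553,147) to tail (523,272). The brush tray's front corners are (167,37) and (470,66).

Run:
```python
from h import *
ct=(viewer.calibration('wrist'),np.load('ct4.npy'))
np.set_printoptions(precision=4,suppress=True)
P=lambda p,z:px2w('wrist',p,z,ct)[:2]
print('jarB',P((313,240),.052),P((167,37),.022),P((470,66),.022))
for n,c,t,b in (('A',(92,184),(132,300),(113,243)),('B',(553,147),(523,272),(541,208))):
    c,t,b=P(c,.014),P(t,.003),P(b,.018); d=c-t; u=d/np.linalg.norm(d); print(n,c,t,np.linalg.norm(d),'yaw',np.degrees(np.arctan2(d[1],d[0])),'mid',c-.043*u,t+.053*u,b)
print(tool()[:3,3])
```

```text
jarB [0.4327 0.0151] [0.5556 0.1058] [ 0.538  -0.0837]
A [0.4628 0.1729] [0.3678 0.1625] 0.09558229718126533 yaw 6.26102582434808 mid [0.42   0.1682] [0.4205 0.1683] [0.4202 0.1619]
B [ 0.488  -0.1494] [ 0.3916 -0.1467] 0.09649675065668499 yaw -1.646324670046257 mid [ 0.4451 -0.1482] [ 0.4446 -0.1482] [ 0.4459 -0.1449]
[0.4267 0.0085 0.1008]
```

```bash
python3 -m handwheel '[{"grip":-1,"travel":[0.28,-0.3,0],"spin":0},{"grip":-1,"travel":[0,0,0.9],"spin":0},{"grip":-1,"travel":[0,0,1],"spin":0},{"grip":-1,"travel":[0,0,1],"spin":0},{"grip":-1,"travel":[0,0,1],"spin":0},{"grip":-1,"travel":[0,0,0.6],"spin":0},{"grip":-1,"travel":[0,0,0.25],"spin":0},{"grip":-1,"travel":[0,0,0],"spin":0}]' 15
python3 -m handwheel '[{"grip":1,"travel":[0,0,0],"spin":0},{"grip":1,"travel":[0,0,0],"spin":0},{"grip":1,"travel":[0,0,0],"spin":0},{"grip":1,"travel":[0,0,0],"spin":0},{"grip":1,"travel":[0,0,0],"spin":0},{"grip":1,"travel":[0,0,0],"spin":0}]' 15
```

```text
time_s: 15.02
tcp_pos: [0.4333, 0.0161, -0.0185]
eef_rot: [180.0, 0.0, 0.0]
contact_force: [-0.2, 0.6, 0.2]
gripper_width: 0.0876
gripper_force: 0.0
time_s: 15.78
tcp_pos: [0.4331, 0.0157, -0.0181]
eef_rot: [180.0, -0.0, -0.0]
contact_force: [-0.6, 0.6, 2.6]
gripper_width: 0.0432
gripper_force: 15.0
```

```bash
python3 -m handwheel '[{"grip":1,"travel":[0,0,-0.6],"spin":0},{"grip":1,"travel":[0,0,-1],"spin":0},{"grip":1,"travel":[0,0,-1],"spin":0},{"grip":1,"travel":[0,0,-1],"spin":0},{"grip":1,"travel":[0.25,-0.4,0],"spin":0},{"grip":1,"travel":[0.5,-0.8,0],"spin":0},{"grip":1,"travel":[0.58,-0.95,0],"spin":0},{"grip":1,"travel":[0.58,-0.95,0],"spin":0}]' 15
python3 -m handwheel '[{"grip":1,"travel":[0.58,-0.95,0],"spin":0},{"grip":1,"travel":[0.58,-0.95,0],"spin":0},{"grip":1,"travel":[0.58,-0.95,0],"spin":0},{"grip":1,"travel":[0.58,-0.95,0],"spin":0},{"grip":1,"travel":[0.58,-0.95,0],"spin":0},{"grip":1,"travel":[0.58,-0.95,0],"spin":0},{"grip":1,"travel":[0.3,-0.5,0],"spin":0},{"grip":1,"travel":[0.2,-0.3,0],"spin":0}]'
python3 -m handwheel '[{"grip":1,"travel":[0,0,0],"spin":0},{"grip":1,"travel":[0,0,0.5],"spin":0},{"grip":1,"travel":[0,0,0.8],"spin":0},{"grip":1,"travel":[0,0,0.8],"spin":0},{"grip":1,"travel":[0,0,0.7],"spin":0},{"grip":1,"travel":[0,0,0.4],"spin":0},{"grip":1,"travel":[0,0,0.15],"spin":0},{"grip":1,"travel":[0,0,0],"spin":0}]'
```

```text
time_s: 16.77
tcp_pos: [0.4818, 0.0952, 0.0708]
eef_rot: [180.0, 0.1, 0.0]
contact_force: [-0.3, 0.2, -1.0]
gripper_width: 0.0433
gripper_force: 15.0
time_s: 17.77
tcp_pos: [0.5803, 0.2567, 0.0705]
eef_rot: [179.9, 0.1, 0.0]
contact_force: [-0.1, 0.1, -1.5]
gripper_width: 0.0434
gripper_force: 15.0
time_s: 18.77
tcp_pos: [0.5806, 0.2557, -0.0119]
eef_rot: [-180.0, -0.0, -0.0]
contact_force: [0.1, 1.2, -0.9]
gripper_width: 0.0438
gripper_force: 15.0
```

```bash
python3 -m handwheel '[{"grip":1,"travel":[0,0,0.04],"spin":0},{"grip":-0.3,"travel":[0,0,0],"spin":0},{"grip":-0.3,"travel":[0,0,0],"spin":0},{"grip":-0.3,"travel":[0,0,0],"spin":0},{"grip":-0.3,"travel":[0,0,-0.5],"spin":0},{"grip":-0.3,"travel":[0,0,-1],"spin":0},{"grip":-0.3,"travel":[0,0,-1],"spin":0},{"grip":-0.3,"travel":[0,0,-1],"spin":0}]'
python3 -m handwheel '[{"grip":-1,"travel":[-0.2,0.1,-1],"spin":0},{"grip":-1,"travel":[-0.9,0.5,0],"spin":0},{"grip":-1,"travel":[-0.9,0.5,0],"spin":0},{"grip":-1,"travel":[-0.9,0.5,0],"spin":0},{"grip":-1,"travel":[-0.9,0.5,0],"spin":0},{"grip":-1,"travel":[-0.9,0.5,0],"spin":0},{"grip":-1,"travel":[-0.9,0.5,0],"spin":0},{"grip":-1,"travel":[-0.8,0.4,0],"spin":0}]'
python3 -m handwheel '[{"grip":-1,"travel":[0,0,0],"spin":0},{"grip":-1,"travel":[0,0,0],"spin":0}]'
python3 - <<'E'
from h import *
print(tool()[:3,3]); ct=cam('wrist'); im=viewer.capture('wrist'); cv2.imwrite('pics/w5.png',im[:,:,::-1]); np.save('ct5.npy',ct[1])
for r in models.find_in('wrist','tube_a_mid'): print(r)
ct=cam('side'); im=viewer.capture('side'); cv2.imwrite('pics/s5.png',im[:,:,::-1])
E
```

```text
time_s: 19.77
tcp_pos: [0.5807, 0.2558, 0.0764]
eef_rot: [-180.0, -0.0, -0.0]
contact_force: [1.3, 0.4, 0.4]
gripper_width: 0.0569
gripper_force: 0.0
time_s: 20.78
tcp_pos: [0.4199, 0.1679, 0.1004]
eef_rot: [-180.0, -0.1, -0.0]
contact_force: [0.0, -0.2, -1.0]
gripper_width: 0.0877
gripper_force: 0.0
time_s: 21.02
tcp_pos: [0.4211, 0.1689, 0.1004]
eef_rot: [-179.9, -0.1, -0.0]
contact_force: [0.9, 0.2, -0.0]
gripper_width: 0.0878
gripper_force: 0.0
[0.4211327  0.16886817 0.1003978 ]
{'position': [334.8, 245.5], 'p': 0.84}
```

View pics/w5.png

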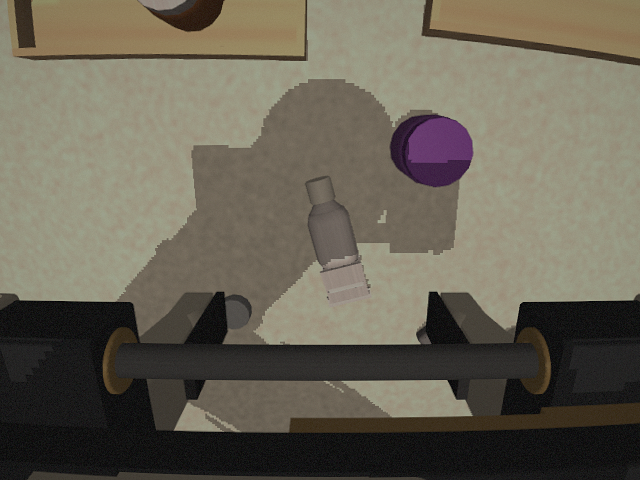

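Tube a now shows cap (318,179), tail (349,298) and body middle (333,237). There is a small grey disc at (237,311) and an eraser near (424,335).

Run:
```python
from h import *
ct=(viewer.calibration('wrist'),np.load('ct5.npy'))
np.set_printoptions(precision=4,suppress=True)
P=lambda p,z:px2w('wrist',p,z,ct)[:2]
print('disc',P((237,311),.01),'eraser',P((424,335),.005),'purp',P((438,151),.052))
c,t,b=P((318,179),.014),P((349,298),.003),P((333,237),.02); d=c-t; u=d/np.linalg.norm(d); print(c,t,np.linalg.norm(d),'yaw',np.degrees(np.arctan2(d[1],d[0])),'mid',c-.043*u,t+.053*u,b)
a=cv2.imread('pics/s5.png')[120:420,200:600]; cv2.imwrite('pics/s5c.png',cv2.resize(a,None,fx=2,fy=2))
```

```text
disc [0.3589 0.2381] eraser [0.3351 0.0902] purp [0.4836 0.1037]
[0.4614 0.1747] [0.367  0.1512] 0.0973319247958002 yaw 13.964631082424837 mid [0.4197 0.1643] [0.4184 0.164 ] [0.4217 0.1643]
```

```bash
python3 -m handwheel '[{"grip":-0.2,"travel":[-0.04,0.17,0],"spin":0},{"grip":-0.2,"travel":[0,0,0.6],"spin":-0.95},{"grip":-0.2,"travel":[0,0,0.9],"spin":-0.95},{"grip":-0.2,"travel":[0,0,0.9],"spin":-0.9},{"grip":-0.2,"travel":[0,0,0.9],"spin":0},{"grip":-0.2,"travel":[0,0,0.8],"spin":0},{"grip":-0.2,"travel":[0,0,0.5],"spin":0},{"grip":-0.2,"travel":[0,0,0.2],"spin":0}]' 15
python3 -m handwheel '[{"grip":-0.2,"travel":[0,0,0.1],"spin":0},{"grip":-0.2,"travel":[0,0,0],"spin":0},{"grip":-0.2,"travel":[0,0,0],"spin":0}]' 15
```

```text
time_s: 22.18
tcp_pos: [0.4193, 0.1637, -0.0211]
eef_rot: [180.0, 0.1, 14.0]
contact_force: [0.6, -0.2, -0.4]
gripper_width: 0.0527
gripper_force: 0.0
time_s: 22.55
tcp_pos: [0.4197, 0.1643, -0.0225]
eef_rot: [-180.0, -0.1, 14.0]
contact_force: [0.7, -0.6, -1.1]
gripper_width: 0.0524
gripper_force: 0.0
```

View pics/s5c.png

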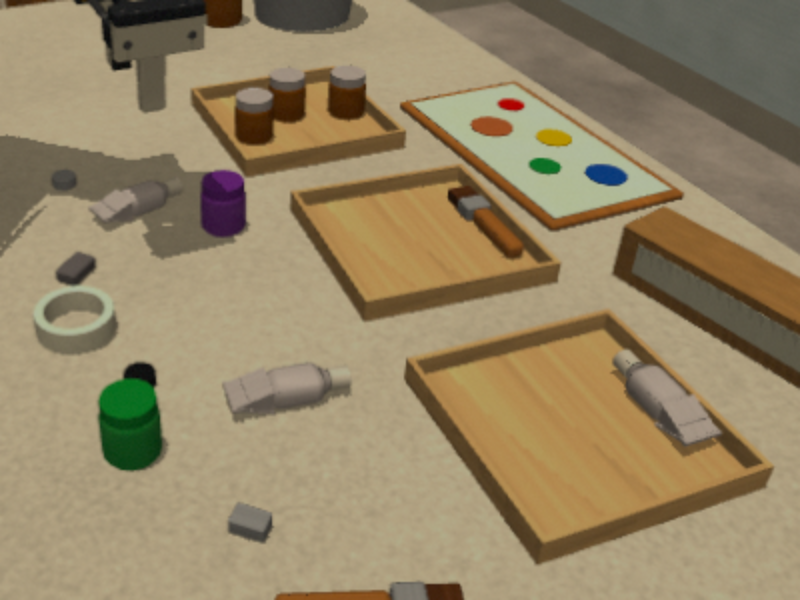

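The side picture shows both jars upright in the jar tray. Next I'll grip tube a and carry it.

```bash
python3 -m handwheel '[{"grip":1,"travel":[0,0,0],"spin":0},{"grip":1,"travel":[0,0,0],"spin":0},{"grip":1,"travel":[0,0,0],"spin":0},{"grip":1,"travel":[0,0,0],"spin":0},{"grip":1,"travel":[0,0,-0.5],"spin":0},{"grip":1,"travel":[0,0,-1],"spin":0},{"grip":1,"travel":[0,0,-1],"spin":0.85},{"grip":1,"travel":[0,0,-1],"spin":0.85}]' 15
python3 -m handwheel '[{"grip":1,"travel":[0,0,-0.5],"spin":0.85},{"grip":1,"travel":[0,0,0],"spin":0.85},{"grip":1,"travel":[0.2,0.4,0],"spin":0},{"grip":1,"travel":[0.5,0.93,0],"spin":0},{"grip":1,"travel":[0.5,0.93,0],"spin":0},{"grip":1,"travel":[0.5,0.93,0],"spin":0},{"grip":1,"travel":[0.5,0.93,0],"spin":0},{"grip":1,"travel":[0.5,0.93,0],"spin":0}]'
```

```text
time_s: 23.55
tcp_pos: [0.4194, 0.164, 0.0661]
eef_rot: [-180.0, -0.0, 5.3]
contact_force: [0.6, 0.3, -0.0]
gripper_width: 0.0301
gripper_force: 15.0
time_s: 24.55
tcp_pos: [0.4802, 0.0328, 0.0771]
eef_rot: [180.0, 0.0, -2.9]
contact_force: [1.3, -0.2, -0.0]
gripper_width: 0.0296
gripper_force: 15.0
```

```bash
python3 -m handwheel '[{"grip":1,"travel":[0.5,0.93,0],"spin":0},{"grip":1,"travel":[0.5,0.93,0],"spin":0},{"grip":1,"travel":[0.5,0.93,0],"spin":0},{"grip":1,"travel":[0.5,0.93,0],"spin":0},{"grip":1,"travel":[0.5,0.93,0],"spin":0},{"grip":1,"travel":[0.5,0.93,0],"spin":0},{"grip":1,"travel":[0.5,0.93,0],"spin":0},{"grip":1,"travel":[0.5,0.93,0],"spin":0}]'
python3 -m handwheel '[{"grip":1,"travel":[0.5,0.9,0],"spin":0},{"grip":1,"travel":[0.5,0.7,0],"spin":0},{"grip":1,"travel":[0.4,0.5,0],"spin":0},{"grip":1,"travel":[0,0,0],"spin":0}]'
python3 - <<'E'
from h import *
print(tool()[:3,3]); ct=cam('wrist'); im=viewer.capture('wrist'); cv2.imwrite('pics/w6.png',im[:,:,::-1]); np.save('ct6.npy',ct[1])
E
```

```text
time_s: 25.55
tcp_pos: [0.5699, -0.1582, 0.0769]
eef_rot: [180.0, 0.1, -2.9]
contact_force: [1.1, 0.0, -0.2]
gripper_width: 0.0299
gripper_force: 15.0
time_s: 26.05
tcp_pos: [0.6024, -0.212, 0.0766]
eef_rot: [180.0, 0.0, -3.1]
contact_force: [-0.2, -0.1, 0.0]
gripper_width: 0.0301
gripper_force: 15.0
[ 0.60236069 -0.21197461  0.07655596]
```

View pics/w6.png

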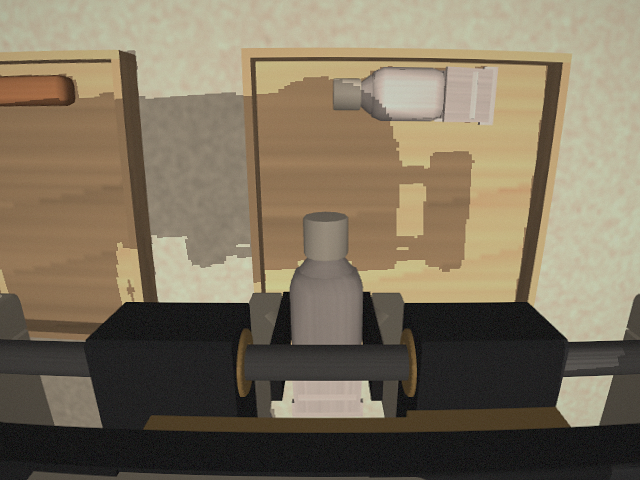

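The tube is held level. The tray's back corners are at (243,49) and (571,55), and its left wall runs past (263,300).

Run:
```python
from h import *
ct=(viewer.calibration('wrist'),np.load('ct6.npy'))
np.set_printoptions(precision=4,suppress=True)
P=lambda p,z:px2w('wrist',p,z,ct)[:2]
L,Rr=P((243,49),.022),P((571,55),.022); d=L-Rr; yaw=np.arctan2(-d[0],d[1]); m=(L+Rr)/2
x=np.array([np.cos(yaw),np.sin(yaw)]); c=m-.095*x; print(L,Rr,np.linalg.norm(d),np.degrees(yaw),'c',c)
y=np.array([-x[1],x[0]]); print('left inner edge y', (P((263,300),.005)-c)@y, 'tgt',c-.02*x+.036*y, c-.02*x-.038*y)
# brush tray right wall inner/outer
print(P((119,52),.022),P((135,52),.022))
```

```text
[ 0.7232 -0.1714] [ 0.7128 -0.3597] 0.18859054709588333 -3.1660741111724464 c [ 0.6232 -0.2603]
left inner edge y 0.09217428382072454 tgt [ 0.6052 -0.2232] [ 0.6011 -0.2971]
[ 0.7273 -0.0995] [ 0.7264 -0.109 ]
```

```bash
python3 -m handwheel '[{"grip":1,"travel":[0.14,0.45,0],"spin":0},{"grip":1,"travel":[0,0,0.6],"spin":0},{"grip":1,"travel":[0,0,0.9],"spin":0},{"grip":1,"travel":[0,0,0.9],"spin":0},{"grip":1,"travel":[0,0,0.8],"spin":0},{"grip":1,"travel":[0,0,0.4],"spin":0},{"grip":1,"travel":[0,0,0.1],"spin":0},{"grip":1,"travel":[0,0,0],"spin":0}]'
```

```text
time_s: 27.1
tcp_pos: [0.6056, -0.2223, -0.0152]
eef_rot: [180.0, -0.0, -3.0]
contact_force: [-0.0, 0.8, -0.8]
gripper_width: 0.0299
gripper_force: 15.0
```

```bash
python3 -m handwheel '[{"grip":1,"travel":[0,0,0.08],"spin":0},{"grip":0,"travel":[0,0,0],"spin":0},{"grip":0,"travel":[0,0,0],"spin":0},{"grip":0,"travel":[0,0,0],"spin":0},{"grip":0,"travel":[0,0,-0.4],"spin":0},{"grip":0,"travel":[0,0,-1],"spin":0},{"grip":0,"travel":[0,0,-1],"spin":0},{"grip":0,"travel":[0,0,-1],"spin":0}]'
python3 -m handwheel '[{"grip":-0.2,"travel":[0,0,-1],"spin":0},{"grip":-0.2,"travel":[-0.94,-0.38,0],"spin":0},{"grip":-0.2,"travel":[-0.94,-0.38,0],"spin":0},{"grip":-0.2,"travel":[-0.94,-0.38,0],"spin":0},{"grip":-0.2,"travel":[-0.94,-0.38,0],"spin":0},{"grip":-0.2,"travel":[-0.94,-0.38,0],"spin":0},{"grip":-0.2,"travel":[-0.94,-0.38,0],"spin":0},{"grip":-0.2,"travel":[-0.94,-0.38,0],"spin":0}]'
python3 -m handwheel '[{"grip":-0.2,"travel":[0,0,0],"spin":0},{"grip":-0.2,"travel":[0,0,0],"spin":0}]'
python3 - <<'E'
from h import *
print(tool()[:3,3]); ct=cam('wrist'); im=viewer.capture('wrist'); cv2.imwrite('pics/w7.png',im[:,:,::-1]); np.save('ct7.npy',ct[1])
for r in models.find_in('wrist','tube_b_mid'): print(r)
E
```

```text
time_s: 28.1
tcp_pos: [0.6054, -0.2224, 0.0691]
eef_rot: [180.0, -0.0, -3.0]
contact_force: [0.5, -0.5, 0.3]
gripper_width: 0.0436
gripper_force: 0.0
time_s: 29.1
tcp_pos: [0.444, -0.147, 0.0933]
eef_rot: [-180.0, -0.1, -3.0]
contact_force: [0.6, 0.6, -0.2]
gripper_width: 0.0526
gripper_force: 0.0
time_s: 29.35
tcp_pos: [0.4454, -0.1473, 0.0933]
eef_rot: [180.0, -0.1, -3.0]
contact_force: [-0.2, -0.2, 0.1]
gripper_width: 0.0527
gripper_force: 0.0
[ 0.44543579 -0.14728087  0.09332699]
{'position': [327.1, 246.3], 'p': 0.96}
```

View pics/w7.png

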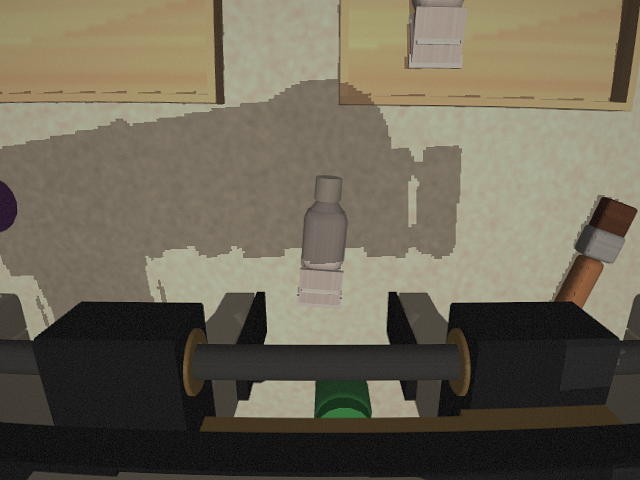

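Tube b runs from cap (328,177) to tail (319,304), with its body middle at (325,238). The brush tray's front right corner is at (223,103), and tube a lies in its tray.

Run:
```python
from h import *
ct=(viewer.calibration('wrist'),np.load('ct7.npy'))
np.set_printoptions(precision=4,suppress=True)
P=lambda p,z:px2w('wrist',p,z,ct)[:2]
print('green',P((343,413),.052),'brush tip',P((616,203),.008),P((580,302),.008))
c,t,b=P((328,177),.014),P((319,304),.003),P((325,238),.02); d=c-t; u=d/np.linalg.norm(d); print(c,t,np.linalg.norm(d),'yaw',np.degrees(np.arctan2(d[1],d[0])),'mid',c-.043*u,t+.053*u,b)
```

```text
green [ 0.3281 -0.153 ] brush tip [ 0.4595 -0.358 ] [ 0.382  -0.3412]
[ 0.488  -0.1506] [ 0.3899 -0.1388] 0.09879342467722621 yaw -6.871039719043662 mid [ 0.4453 -0.1455] [ 0.4425 -0.1452] [ 0.4474 -0.1465]
```

```bash
python3 -m handwheel '[{"grip":-0.2,"travel":[-0.02,-0.07,0.5],"spin":0.78},{"grip":-0.2,"travel":[0,0,0.9],"spin":0},{"grip":-0.2,"travel":[0,0,0.9],"spin":0},{"grip":-0.2,"travel":[0,0,0.9],"spin":0},{"grip":-0.2,"travel":[0,0,0.7],"spin":0},{"grip":-0.2,"travel":[0,0,0.5],"spin":0},{"grip":-0.2,"travel":[0,0,0.22],"spin":0},{"grip":-0.2,"travel":[0,0,0],"spin":0}]' 15
python3 -m handwheel '[{"grip":1,"travel":[0,0,0],"spin":0},{"grip":1,"travel":[0,0,0],"spin":0},{"grip":1,"travel":[0,0,0],"spin":0},{"grip":1,"travel":[0,0,0],"spin":0}]' 15
```

```text
time_s: 30.45
tcp_pos: [0.4442, -0.1455, -0.0231]
eef_rot: [180.0, 0.0, -6.9]
contact_force: [0.2, 0.2, -0.6]
gripper_width: 0.0525
gripper_force: 0.0
time_s: 30.95
tcp_pos: [0.4444, -0.1454, -0.0226]
eef_rot: [-180.0, -0.0, -6.9]
contact_force: [0.3, 0.8, 4.2]
gripper_width: 0.0301
gripper_force: 15.0
```

```bash
python3 -m handwheel '[{"grip":1,"travel":[0,0,-0.5],"spin":0},{"grip":1,"travel":[0,0,-1],"spin":0},{"grip":1,"travel":[0,0,-1],"spin":0},{"grip":1,"travel":[0,0,-1],"spin":-0.74},{"grip":1,"travel":[0,0,-0.5],"spin":0},{"grip":1,"travel":[0.4,0.35,0],"spin":0},{"grip":1,"travel":[0.9,0.8,0],"spin":0},{"grip":1,"travel":[0.9,0.8,0],"spin":0}]' 15
python3 -m handwheel '[{"grip":1,"travel":[0.9,0.8,0],"spin":0},{"grip":1,"travel":[0.9,0.8,0],"spin":0},{"grip":1,"travel":[0.9,0.8,0],"spin":0},{"grip":1,"travel":[0.9,0.8,0],"spin":0},{"grip":1,"travel":[0.5,0.4,0],"spin":0},{"grip":1,"travel":[0.28,0.19,0],"spin":0},{"grip":1,"travel":[0,0,0],"spin":0},{"grip":1,"travel":[0,0,0],"spin":0}]'
```

```text
time_s: 31.95
tcp_pos: [0.4968, -0.1982, 0.076]
eef_rot: [-180.0, 0.1, -3.3]
contact_force: [0.3, 0.5, -1.4]
gripper_width: 0.03
gripper_force: 15.0
time_s: 32.95
tcp_pos: [0.5998, -0.2975, 0.0771]
eef_rot: [-180.0, 0.0, -3.2]
contact_force: [0.7, -0.9, 0.0]
gripper_width: 0.0294
gripper_force: 15.0
```

```bash
python3 -m handwheel '[{"grip":1,"travel":[0,0,0.6],"spin":0},{"grip":1,"travel":[0,0,0.9],"spin":0},{"grip":1,"travel":[0,0,0.9],"spin":0},{"grip":1,"travel":[0,0,0.8],"spin":0},{"grip":1,"travel":[0,0,0.4],"spin":0},{"grip":1,"travel":[0,0,0.16],"spin":0},{"grip":1,"travel":[0,0,0],"spin":0}]'
python3 -m handwheel '[{"grip":0,"travel":[0,0,0],"spin":0},{"grip":0,"travel":[0,0,0],"spin":0},{"grip":0,"travel":[0,0,0],"spin":0},{"grip":0,"travel":[0,0,-0.4],"spin":0},{"grip":0,"travel":[0,0,-1],"spin":0},{"grip":0,"travel":[0,0,-1],"spin":0},{"grip":0,"travel":[0,0,-1],"spin":0},{"grip":0,"travel":[0,0,-1],"spin":0}]'
python3 -m handwheel '[{"grip":0,"travel":[-0.95,0.28,0],"spin":0},{"grip":0,"travel":[-0.95,0.28,0],"spin":0},{"grip":0,"travel":[-0.95,0.28,0],"spin":0},{"grip":0,"travel":[-0.95,0.28,0],"spin":0},{"grip":0,"travel":[-0.95,0.28,0],"spin":0},{"grip":0,"travel":[-0.95,0.28,0],"spin":0},{"grip":0,"travel":[-0.95,0.28,0],"spin":0},{"grip":0,"travel":[-0.95,0.28,0],"spin":0}]'
python3 -m handwheel '[{"grip":0,"travel":[0,0,0],"spin":0},{"grip":0,"travel":[0,0,0],"spin":0}]'
python3 - <<'E'
from h import *
print(tool()[:3,3]); ct=cam('wrist'); im=viewer.capture('wrist'); cv2.imwrite('pics/w8.png',im[:,:,::-1]); np.save('ct8.npy',ct[1])
for r in models.find_in('wrist','brush_mid'): print(r, px2w('wrist',r['position'],.008,ct))
E
```

```text
time_s: 33.83
tcp_pos: [0.6006, -0.298, -0.0166]
eef_rot: [180.0, -0.0, -3.2]
contact_force: [0.2, -1.2, -0.3]
gripper_width: 0.0301
gripper_force: 15.0
time_s: 34.83
tcp_pos: [0.6004, -0.2981, 0.0948]
eef_rot: [180.0, -0.0, -3.2]
contact_force: [0.7, -0.2, -0.2]
gripper_width: 0.0438
gripper_force: 0.0
time_s: 35.83
tcp_pos: [0.406, -0.3435, 0.0932]
eef_rot: [180.0, -0.0, -3.2]
contact_force: [-0.2, 0.3, 0.2]
gripper_width: 0.0438
gripper_force: 0.0
time_s: 36.08
tcp_pos: [0.4075, -0.3436, 0.0933]
eef_rot: [180.0, -0.0, -3.2]
contact_force: [0.7, 0.3, 0.3]
gripper_width: 0.0436
gripper_force: 0.0
[ 0.4075014  -0.34355706  0.09328546]
{'position': [327.7, 220.0], 'p': 0.73} [ 0.41892897 -0.34523407  0.008     ]
```

View pics/w8.png

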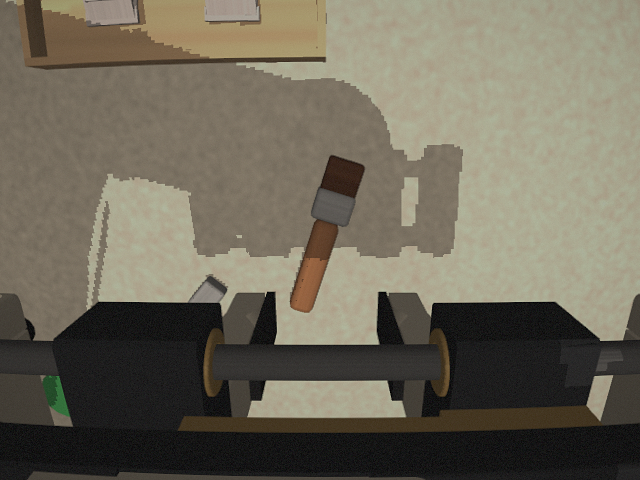

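The brush runs from its bristle end (347,161) to its handle end (301,309), with the ferrule's rear edge at (327,221).

Run:
```python
from h import *
ct=(viewer.calibration('wrist'),np.load('ct8.npy'))
np.set_printoptions(precision=4,suppress=True)
P=lambda p,z:px2w('wrist',p,z,ct)[:2]
c,t,f=P((347,161),.010),P((301,309),.008),P((327,221),.01); d=c-t; u=d/np.linalg.norm(d); print(c,t,np.linalg.norm(d),'yaw',np.degrees(np.arctan2(d[1],d[0])),'mid',(c+t)/2,f-.014*u)
```

```text
[ 0.4594 -0.3604] [ 0.3509 -0.3213] 0.11537078427939253 yaw -19.844778511998502 mid [ 0.4052 -0.3408] [ 0.4056 -0.34  ]
```

```bash
python3 -m handwheel '[{"grip":0,"travel":[-0.07,-0.13,0],"spin":0},{"grip":0,"travel":[0,0,0.6],"spin":0.85},{"grip":0,"travel":[0,0,0.9],"spin":0.85},{"grip":0,"travel":[0,0,0.9],"spin":0.85},{"grip":0,"travel":[0,0,0.9],"spin":0.77},{"grip":0,"travel":[0,0,0.8],"spin":0},{"grip":0,"travel":[0,0,0.4],"spin":0},{"grip":0,"travel":[0,0,0.15],"spin":0}]' 20
python3 -m handwheel '[{"grip":0,"travel":[0,0,0.08],"spin":0},{"grip":0,"travel":[0,0,0],"spin":0}]'
```

```text
time_s: 37.17
tcp_pos: [0.4058, -0.3397, -0.0237]
eef_rot: [180.0, 0.0, -19.8]
contact_force: [1.0, -0.2, 0.7]
gripper_width: 0.0437
gripper_force: 0.0
time_s: 37.42
tcp_pos: [0.4062, -0.34, -0.0248]
eef_rot: [180.0, -0.0, -19.8]
contact_force: [-0.2, 0.1, -0.7]
gripper_width: 0.044
gripper_force: 0.0
```

```bash
python3 -m handwheel '[{"grip":1,"travel":[0,0,0],"spin":0},{"grip":1,"travel":[0,0,0],"spin":0},{"grip":1,"travel":[0,0,0],"spin":0},{"grip":1,"travel":[0,0,0],"spin":0},{"grip":1,"travel":[0,0,-0.5],"spin":0},{"grip":1,"travel":[0,0,-1],"spin":0},{"grip":1,"travel":[0,0,-1],"spin":-0.8},{"grip":1,"travel":[0,0,-1],"spin":-0.8}]' 20
python3 -m handwheel '[{"grip":1,"travel":[0,0,-0.5],"spin":-0.8},{"grip":1,"travel":[0,0,0],"spin":-0.56},{"grip":1,"travel":[0.2,-0.4,0],"spin":0},{"grip":1,"travel":[0.48,-0.92,0],"spin":0},{"grip":1,"travel":[0.48,-0.92,0],"spin":0},{"grip":1,"travel":[0.48,-0.92,0],"spin":0},{"grip":1,"travel":[0.48,-0.92,0],"spin":0},{"grip":1,"travel":[0.48,-0.92,0],"spin":0}]'
python3 -m handwheel '[{"grip":1,"travel":[0.48,-0.92,0],"spin":0},{"grip":1,"travel":[0.48,-0.92,0],"spin":0},{"grip":1,"travel":[0.48,-0.92,0],"spin":0},{"grip":1,"travel":[0.48,-0.92,0],"spin":0},{"grip":1,"travel":[0.48,-0.92,0],"spin":0},{"grip":1,"travel":[0.48,-0.92,0],"spin":0},{"grip":1,"travel":[0.48,-0.92,0],"spin":0},{"grip":1,"travel":[0.48,-0.92,0],"spin":0}]'
python3 -m handwheel '[{"grip":1,"travel":[0.48,-0.92,0],"spin":0},{"grip":1,"travel":[0.3,-0.6,0],"spin":0},{"grip":1,"travel":[0.2,-0.4,0],"spin":0},{"grip":1,"travel":[0,0,0],"spin":0}]'
python3 - <<'E'
from h import *
print(tool()[:3,3]); ct=cam('wrist'); im=viewer.capture('wrist'); cv2.imwrite('pics/w9.png',im[:,:,::-1]); np.save('ct9.npy',ct[1])
E
```

```text
time_s: 38.42
tcp_pos: [0.4059, -0.3399, 0.0639]
eef_rot: [180.0, -0.0, -11.7]
contact_force: [0.6, 0.8, -1.6]
gripper_width: 0.0179
gripper_force: 20.0
time_s: 39.42
tcp_pos: [0.482, -0.2197, 0.0749]
eef_rot: [-180.0, 0.0, -5.1]
contact_force: [0.4, -0.8, -0.4]
gripper_width: 0.0178
gripper_force: 20.0
time_s: 40.42
tcp_pos: [0.5941, -0.0447, 0.0748]
eef_rot: [180.0, 0.0, -5.0]
contact_force: [-0.7, 0.4, -0.5]
gripper_width: 0.0176
gripper_force: 20.0
time_s: 40.92
tcp_pos: [0.6221, -0.0001, 0.0746]
eef_rot: [180.0, 0.0, -5.0]
contact_force: [0.0, -0.6, -0.5]
gripper_width: 0.0179
gripper_force: 20.0
[ 6.22068963e-01 -6.72948213e-05  7.45615792e-02]
```

View pics/w9.png

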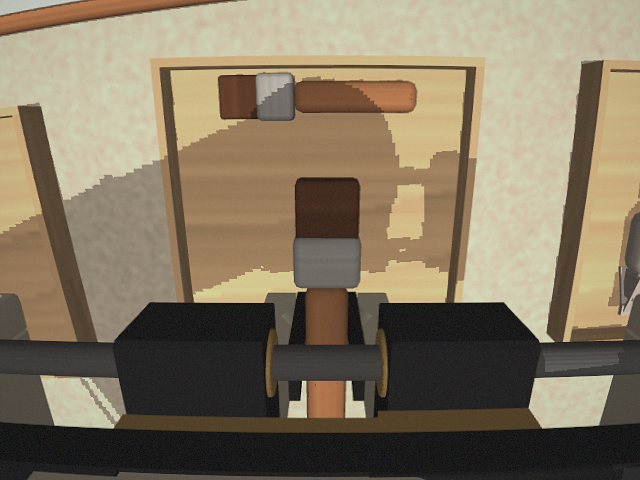

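The brush is aligned with the tray, whose back corners are at (151,58) and (484,58). That puts the tray centre 18 mm ahead and 5 mm to the left, so the position is good. I'll lower it, release and retreat.

```bash
python3 -m handwheel '[{"grip":1,"travel":[0,0,0.6],"spin":0},{"grip":1,"travel":[0,0,0.9],"spin":0},{"grip":1,"travel":[0,0,0.9],"spin":0},{"grip":1,"travel":[0,0,0.8],"spin":0},{"grip":1,"travel":[0,0,0.4],"spin":0},{"grip":1,"travel":[0,0,0.16],"spin":0},{"grip":1,"travel":[0,0,0],"spin":0}]'
python3 -m handwheel '[{"grip":0.2,"travel":[0,0,0],"spin":0},{"grip":0.2,"travel":[0,0,0],"spin":0},{"grip":0.2,"travel":[0,0,0],"spin":0},{"grip":0.2,"travel":[0,0,-0.4],"spin":0},{"grip":0.2,"travel":[0,0,-1],"spin":0},{"grip":0.2,"travel":[0,0,-1],"spin":0},{"grip":0.2,"travel":[0,0,-1],"spin":0},{"grip":0.2,"travel":[0,0,-1],"spin":0}]'
python3 -m handwheel '[{"grip":0,"travel":[-1,0,-1],"spin":0},{"grip":0,"travel":[-1,0,-1],"spin":0},{"grip":0,"travel":[-1,0,-1],"spin":0},{"grip":0,"travel":[-1,0,-1],"spin":0},{"grip":0,"travel":[0,0,0],"spin":0},{"grip":0,"travel":[0,0,0],"spin":0}]'
python3 - <<'E'
from h import *
a=viewer.capture('side')[100:420,200:620]; w=viewer.capture('wrist')
b=viewer.capture('top')[100:225,140:510]
cv2.imwrite('pics/s9.png',cv2.resize(a[:,:,::-1],(788,600))); cv2.imwrite('pics/w10.png',w[:,:,::-1]); cv2.imwrite('pics/t9.png',cv2.resize(b[:,:,::-1],None,fx=2.1,fy=2.1))
E
```

```text
time_s: 41.85
tcp_pos: [0.6221, -0.0006, -0.019]
eef_rot: [-180.0, -0.0, -5.0]
contact_force: [-1.2, -0.1, -0.7]
gripper_width: 0.018
gripper_force: 20.0
time_s: 42.85
tcp_pos: [0.622, -0.0005, 0.0925]
eef_rot: [-180.0, -0.0, -5.0]
contact_force: [0.4, -0.7, -0.6]
gripper_width: 0.0349
gripper_force: 0.0
time_s: 43.6
tcp_pos: [0.5225, 0.0084, 0.1912]
eef_rot: [-180.0, -0.1, -5.0]
contact_force: [0.0, -0.4, 0.5]
gripper_width: 0.0438
gripper_force: 0.0
```

View pics/s9.png

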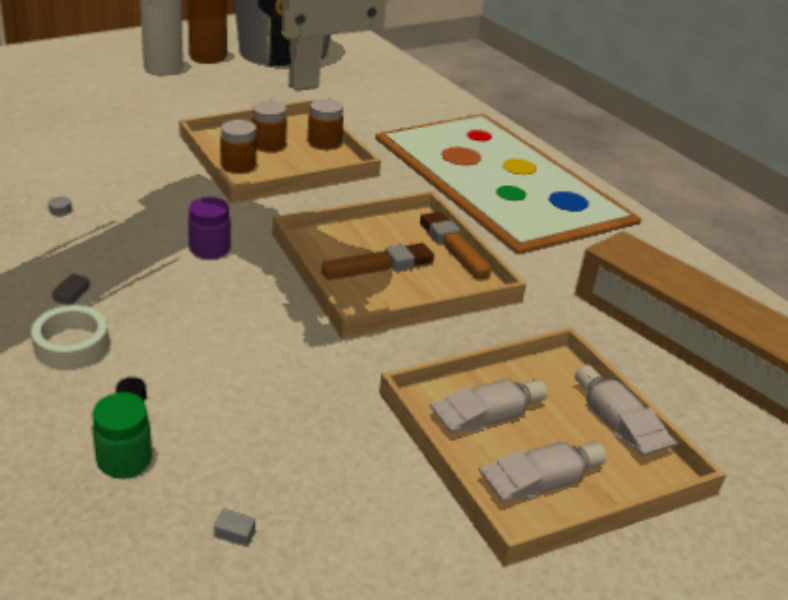

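View pics/w10.png

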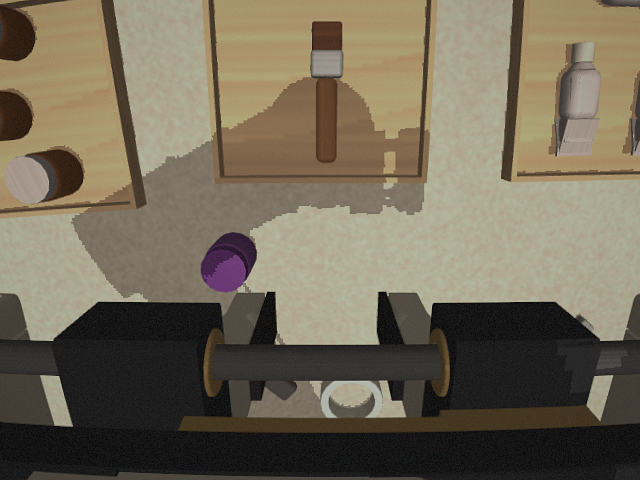

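All five items are inside their trays: jars upright at (238,148) and (268,128), tubes at (490,405) and (545,470), and the brush at (378,262) with its handle clear of the wall. The arm is clear, so I'm handing in.

```bash
python3 -c "
from plant import close_job
print(close_job())"
```

```text
the job is handed in; nothing more can be done
None
```

The job is handed in at about 44 s: both tubes, both jars (upright) and the brush are inside their matching trays in the last pictures, and the green and purple look-alikes were left alone.

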